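# Load a display module into the test jig

### The job

Take the bare display module off the sloped inspection stand with a light grip, no more than about 40 N, and lay it gently, face up, in the nest of the test jig with its connector end at the front, away from the lid's hinge; do not drop it or press it hard. Then let go of it and lower the jig's lid slowly until it is fully shut on the module, leaving the other things on the bench undisturbed.

Things in the scene. Friction and masses are not known exactly. Their poses are not given: they have to be found in the camera images.
- module: The display module: a slab 96 long (its x) by 56 wide (y) by 7 mm thick; z points out of the glass face. Green board 3 mm thick, a steel-framed glass panel 4 mm thick over all but the last 14 mm at the +x end. About 120 g. Origin: centre of its underside. It starts face up on the sloped stand, connector end uppermost; it is best held by its long edges, half-way along.
- module_connector (a point): Top of the white connector bar (7 by 36 mm) on the module's +x end, 41.5 mm from its middle.
- stand: The inspection stand, fixed: a dark steel foot 150 by 100 by 8 mm, a round post, and on it an aluminium slope 104 mm long and only 30 mm wide, at 30 degrees from level, rising towards the stand's +x (about towards the robot), with two 10 mm toes at the low end that hold the module's lower edge. Origin: under the slope's middle, on the foot's underside; z up.
- stand_slope (a point): Middle of the slope's upper face, 130 mm above the bench; the module's middle lies here, up to 4 mm to either side. The module's long edges overhang the narrow slope by 13 mm (9 at least); below them is free space down to the foot. Its axes are the stand's: it is not inclined.
- jig: The test jig, fixed: a grey box 176 (x) by 150 (y) by 25 mm high, with a raised nest in its middle between eight white guides, two at each end and two along each side, and a lid hinged along its +x side. Origin: centre of the box's underside; z up.
- jig_nest (a point): Middle of the nest plate's top face, 57 mm above the bench, where the middle of the module's underside belongs, connector end to the jig's -x. The plate, 90 by 30 mm, is sprung: it sinks up to 3 mm, at 2.7 to 4.5 N. The guides rise 12 mm above it, the top 8 mm flared, and leave the module 2 mm of play all round; mid-way both long sides are open for fingers, 32 mm free below the module.
- jig_hinge (a point): Middle of the lid's hinge axis, 72 mm from the jig's middle towards its +x and 74 mm above the bench; the axis runs along the jig's y. Its axes are the jig's.
- lid (a joint): Lid angle, rad: 0 shut (level), 1.55 to 1.8 at the start (open, roughly upright over the hinge). A flat framed clear plate 100 wide, 8 mm thick, its mid-plane through the hinge axis, reaching 145 mm from it, then the tab to 169 mm. Stiff hinge, stays where left: about 3 N at the tab to shut, 5 N over the last 3 degrees, where four rubber pads press the module 2 mm down on the springs.
- lid_tab (a point): Middle of the black tab (60 wide, 24 long, 10 mm thick) at the lid's free edge, 157 mm from the hinge axis.
- screwdriver: Bystander: a screwdriver 160 mm long lying between the stand and the jig.
- reel: Bystander: a solder reel, 60 mm across, 38 mm high, lying flat beyond the middle.
- lens: Bystander: a black camera lens, 68 mm across, 75 mm high, standing beyond the middle.
- multimeter: Bystander: a multimeter, 150 by 74 by 40 mm, at the left.
- calipers: Bystander: digital calipers, 190 mm long, flat, at the right.
- parts_tray: Bystander: a clear tray, 110 by 80 by 28 mm, at the far left.
- flux_bottle: Bystander: a white bottle, 44 mm across, 100 mm high, at the far right.
Things that resemble listed ones, but are neither listed nor needed, are in the scene too. What is shaped like the jig but green is not meant.

How it is judged:
By the outcome, as a careful person would: the job done as asked, in the order asked, and still so for the second after the job is handed in, with the robot touching nothing.
It also fails if it takes over 70 s, if anything falls off the work surface, if the arm or the gripper's body presses on something with over 40 N, if the wrist force passes 120 N, or if a joint passes its speed limit or range.

### The arm

A 6-joint arm with a two-finger parallel gripper is mounted at the origin on the work surface. World frame = base frame: x ahead of the robot, y to its left, z up, the work surface at z = 0. Lengths are in m, angles in rad, forces in N, time in s.
With the tool pointing down it reaches from about 0.375 to 0.9 m from the base axis. Payload 3.1 kg.
Tool frame: the origin (TCP) lies between the finger pads; the fingertips stand manip.nose_length ahead of it and the grasp point (between the pads) lies 5 mm behind it (manip.nose_length is the distance from the TCP to the fingertips, in m); z points along the fingers, y is the line along which they close (so a half turn about z gives the same grasp; the last joint's range is limited). The gripper opens to 85 mm and grips with 20 to 120 N. Pads are 22 mm wide; open, the fingers measure 114 mm over their backs; the gripper's body (76 mm by 85 mm) begins 54 mm behind the grasp point. The pads swing forward as they close: fully open they stand 13 mm farther back than shut.
Start: joints at [0.972, 0.527, 1.433, -0, 1.181, -0.178], TCP at [0.255, 0.57, 0.245] pointing down, gripper open.
Joint ranges: [-3.08, 3.08], [-0.75, 2.2], [0.22, 2.44], [-1.43, 4.57], [0, 2.65], [-2.85, 2.85]. Speed limits (rad/s): [2.79, 2.79, 3.14, 3.14, 3.14, 3.14].

### API

Orientations are given as a unit quaternion [x, y, z, w].
In Python, from station import monitor, eyes, job, manip gives the robot as it stands.
- The arm moves only by the shell command python3 -m pendant 'ROWS' [FORCE]. ROWS is JSON, a list that holds one entry, the list of rows, each a list of 7 numbers: the shift along the tool's x, y, z as a fraction of full scale, then the turn, a rotation vector about the tool's x, y, z as a fraction of full scale, then the opening, from 0 (shut) to 1 (fully open). A call has 1 to 20 rows; each row shifts and turns the commanded pose from where the row before left it, along the tool's axes as they then stand; what a row does not reach is not made up. Full scale, the value 1, is 800 mm for a shift and 0.12 rad for a turn. A row lasts 1/10 s, in which the tool goes at most 50 mm and 8.59 degrees, less where a joint would pass 70% of its speed; a pose out of reach is approached as far as the arm can. A call with a number of a shift or a turn outside -1 to 1 is refused whole. A call with a gripper value outside its range is refused whole. The fingers move at their own pace and stop on an object; FORCE is the grip in N (left out, the last holds). Time passes only in rows, so rows that do not move let the fingers close. It gives the time, the measured TCP pose, the force, the opening and the grip force at its end, in the units of the state.
- monitor.sense(): the state, without advancing time (a new reading comes with each control period).
- eyes.snapshot(name): name is "side" or "top"; returns a dict with "pixels" (400x640x3 uint8, red, green, blue), "depth" (400x640 float32, m along the optical axis (not along the pixel's ray), 0 where there is no reading), "intrinsics" (3x3 intrinsics, pixels), "eye" and "attitude" of the camera in the world. Camera axes: x right, y down, z forward; pixel columns grow to the right and rows downward; lengths in m; the calibration is good to about 2 mm. A picture is of the moment at which its call begins.
- job.sign_off(): hands the job in; it is judged then, once.
The state is a dict: "t": time; "q": joint angles; "qd": joint speeds; "tau": joint torques, N m; "tcp_pos": TCP position; "tool_rot": TCP orientation; "force": force on the tool from outside, world axes, zero at the start; "ft_torque": the same for the moment, N m; "finger_gap": opening from 0.0 (shut) to 1.0 (fully open); "gripper_force": force on a finger pad.
Only numpy, scipy, OpenCV 4.12 (cv2) and the standard library are available. Lean on these libraries where they do the work, as an engineer would, in place of code of your own. Each camera call takes 0.05 s, during which the arm holds its last target. There are 200 camera calls.

## Working session

There is one attempt and no reset: what is moved stays moved. The work goes in short steps, Python scripts to look and compute and a shell command to move; the robot and the scene stay as the last step left them, time stands still between calls to the robot, and variables do not carry over. Pictures are saved under pics/ and viewed, at most 10 in all, crops included, and the job is handed in when it is done.

```bash
ls; mkdir -p pics; cat > h.py <<'E'
import numpy as np,cv2,pickle
from scipy.spatial.transform import Rotation as R
from station import monitor,eyes,job,manip
def snap(n,save=None):
    s=eyes.snapshot(n); pickle.dump(s,open(f'{n}.pkl','wb'))
    if save: cv2.imwrite(f'pics/{save}.png',s['pixels'][:,:,::-1])
    return s
def load(n): return pickle.load(open(f'{n}.pkl','rb'))
def rot(a):
    a=np.array(a,float)
    return a if a.shape==(3,3) else R.from_quat(a).as_matrix()
def cloud(s):
    K=s['intrinsics'];d=s['depth'];v,u=np.mgrid[:d.shape[0],:d.shape[1]]
    p=np.stack([(u-K[0,2])/K[0,0]*d,(v-K[1,2])/K[1,1]*d,d],-1)
    P=p@rot(s['attitude']).T+np.array(s['eye']); P[d==0]=np.nan
    return P
E
python3 - <<'E'
from h import *
a=snap('top','top0');b=snap('side','side0')
for s in(a,b): print(s['eye'],s['attitude'],s['intrinsics'])
print(monitor.sense(),manip.nose_length)
E
```

```text
pics
[0.29844774 0.0061649  1.07698999] [-0.69728623  0.71172096 -0.06724122  0.05219014] [[393.64031144   0.         317.01572396]
 [  0.         393.64031144 197.69576928]
 [  0.           0.           1.        ]]
[-0.18592806 -0.70031338  1.25374023] [ 0.86691159 -0.36346143  0.12783826 -0.31625536] [[495.06645282   0.         308.91074269]
 [  0.         495.06645282 200.37153856]
 [  0.           0.           1.        ]]
{'t': 0.1, 'q': array([ 9.71517997e-01,  5.28354022e-01,  1.43376874e+00, -3.65734314e-06,
        1.18139190e+00, -1.78507069e-01]), 'qd': array([-0.00088525, -0.00032286, -0.00345288, -0.0003889 , -0.00175925,
       -0.00046301]), 'tau': array([-1.65438169e-04, -4.43305743e+01, -1.78585392e+01, -2.55479508e-04,
        3.88422588e-03, -9.09588671e-07]), 'tcp_pos': array([0.25491866, 0.56998172, 0.24444495]), 'tool_rot': array([ 2.08836266e-01,  9.77950147e-01, -8.89884544e-04, -3.62812509e-04]), 'force': array([ 0.26620412,  0.50521568, -0.43270263]), 'ft_torque': array([ 0.02112545, -0.02982882,  0.01370396]), 'gripper_force': 0.0, 'finger_gap': 1.0002824153939527} 0.014
```

View pics/top0.png

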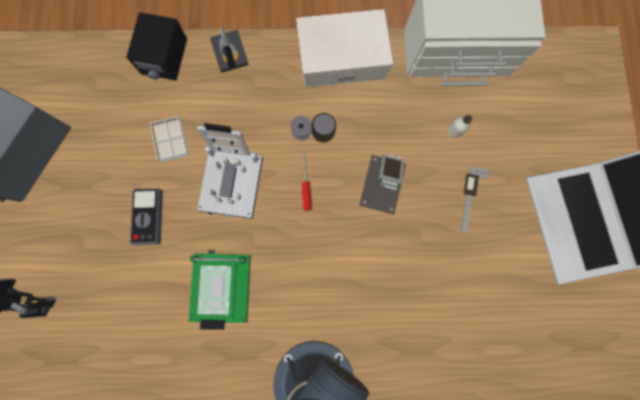

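View pics/side0.png

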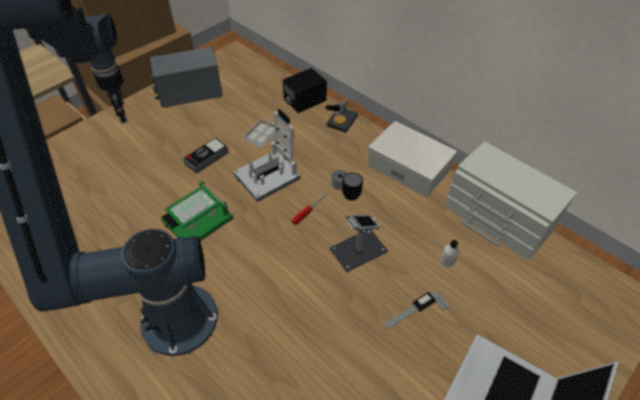

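Top view: the grey jig is at about (230,183) with its open lid at (222,135). A green look-alike sits at (220,288) and is excluded by its colour. The stand with the module is at (385,183), the only one. The lid's hinge is on the far side (+x), and the connector end looks lower right/near. Next is one enlarged crop to confirm, plus point-cloud data.

```bash
python3 - <<'E'
from h import *
a=load('top');b=load('side')
im=a['pixels'][:,:,::-1]
c1=cv2.resize(im[110:225,185:275],None,fx=4.4,fy=4.4,interpolation=cv2.INTER_CUBIC)
c2=cv2.resize(im[145:220,350:415],None,fx=6,fy=6,interpolation=cv2.INTER_CUBIC)
h=max(c1.shape[0],c2.shape[0]);o=np.zeros((h,c1.shape[1]+c2.shape[1],3),np.uint8)
o[:c1.shape[0],:c1.shape[1]]=c1;o[:c2.shape[0],c1.shape[1]:]=c2
print(o.shape);cv2.imwrite('pics/crop1.png',o)
P=cloud(a)
print('bench z',np.nanmedian(P[330:350,200:260,2]))
Z=P[...,2]
print('stand heights mm, every 2 px rows150-200, cols 372-408');print(np.round(Z[152:196:3,374:410:3]*1000))
print('jig');print(np.round(Z[122:220:6,196:266:4]*1000))
E
```

```text
(506, 786, 3)
bench z -3.776754760920209e-05
stand heights mm, every 2 px rows150-200, cols 372-408
[[  0.   3.  -0.   1.   1.  -2.  -1.  -2.  -1.   2.   7.  -3.]
 [  7.  -3.  -1. 115. 114.  -2. 119.  -2.  -1.   0.  -3.   5.]
 [  9.   5.   7. 120. 117. 119. 116. 116. 113.   1.   0.   0.]
 [  6.   9.   9. 122. 125. 125. 121. 121. 119. 116. 117.   2.]
 [  9.   9.   9. 132. 132. 128. 127. 128. 125. 123.   6.  -0.]
 [  8.  11.   7. 136. 131. 135. 133. 134. 127. 128.  12.   1.]
 [  8.   7.   9. 141. 141. 140. 137. 134. 136. 132.   9.  -1.]
 [ 12.  11. 149. 144. 145. 145. 141. 144. 141. 138.   3.  -2.]
 [  9.   9. 155. 152. 148. 149. 150. 146. 144. 140.   3.  -1.]
 [ 12.  10. 154. 152. 149. 154. 153. 150. 149. 148.   2.  -2.]
 [  9.  10. 156. 157. 158. 160. 154. 154. 149. 155.   3.   0.]
 [  7.   7.  18.  28. 157. 152. 157. 156. 154. 154.  -1.   1.]
 [  6.  11.  13.  18.  15.   7. 154. 155.   7.  -2.   1.  -2.]
 [  9.   4.  10.  11.  11.  10.   8.   5.   9.   1.   0.   4.]
 [  7.   5.  10.  12.   7.   7.   8.   9.   5.  -1.  -2.  -0.]]
jig
[[ -4.   1.   1.  -0.   3.  -1.  -2.  -2.   1.   2
[... 865 characters left out ...]
.  23.  25.
   24.  26.   6.   1.]
 [ -2.   2.  24.  25.  24.  24.  27.  58.  nan  59.  24.  27.  28.  28.
   24.  26.  -1.  -2.]
 [ -1.   1.  26.  22.  24.  27.  28.  57.  58.  51.  22.  23.  22.  22.
   28.  24.   1.  -0.]
 [  2.  22.  25.  25.  51.  25.  56.  57.  55.  29.  63.  48.  24.  23.
   27.  16.   2.   1.]
 [ -2.  25.  22.  27.  23.  49.  54.  26.  70.  62.  22.  28.  28.  29.
   26.   2.  -2.  -1.]
 [  2.  26.  27.  26.  27.  25.  27.  24.  27.  23.  24.  23.  27.  26.
   28.   0.  -3.  -2.]
 [  1.   0.  -4.   8.  19.  22.  23.  24.  22.  26.  27.  23.  26.  25.
   nan  -0.   1.   1.]
 [ -2.   2.  nan   3.   0.   1.   1.   2.   3.  -1.  -3.   1.  -1.  -2.
   13.  -1.   1.  -0.]]
```

View pics/crop1.png

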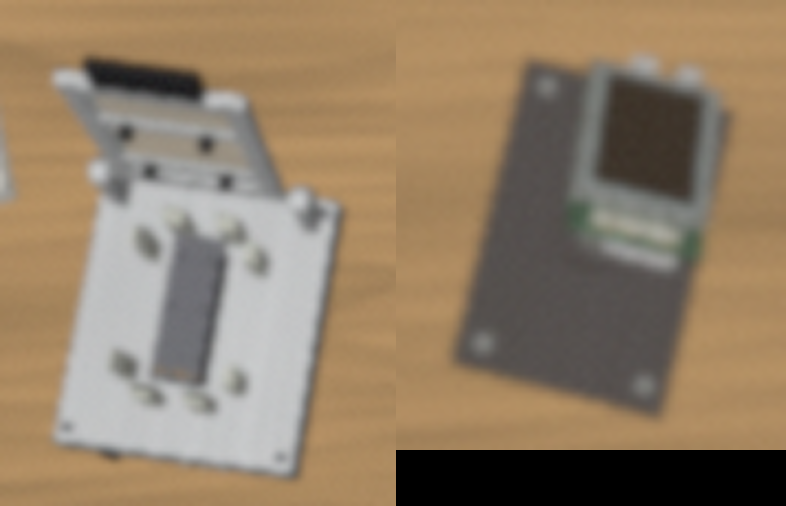

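The crop confirms the targets. The grey jig's nest plate is at about (227,180) in the full image with the hinge at the far side. The module is on the stand at about (391,170), with its white connector at the near/upper end (391,183) and the toes at the far/low end. Now I'll measure both.

```bash
cat > meas.py <<'E'
from h import *
def rect(pts):
    (c,(w,h),ang)=cv2.minAreaRect((pts*1000).astype(np.float32)); 
    if w<h: w,h,ang=h,w,ang+90
    return np.array(c)/1000,w,h,ang
if __name__=='__main__':
  from scipy.ndimage import median_filter,label
  for n in('top','side'):
    s=load(n);d=s['depth'];P=cloud(s);Z=median_filter(P[...,2],3)
    # module
    roi=(P[...,0]>.3)&(P[...,0]<.55)&(P[...,1]>-.30)&(P[...,1]<-.05)
    m=roi&(Z>.105); p=P[m&(P[...,2]>.1)]
    c=np.median(p,0); 
    for _ in range(5):
        A=np.c_[p[:,:2],np.ones(len(p))]; k=np.linalg.lstsq(A,p[:,2],rcond=None)[0]
        r=p[:,2]-A@k; p=p[abs(r)<.008]
    nrm=np.array([-k[0],-k[1],1]);nrm/=np.linalg.norm(nrm)
    up=np.array([k[0],k[1]]);psi=np.arctan2(up[1],up[0])
    ex=np.array([0,0,1])-nrm[2]*nrm;ex/=np.linalg.norm(ex);ey=np.cross(nrm,ex)
    q=np.c_[p@ex,p@ey]
    print(n,'slope',np.degrees(np.arccos(nrm[2])),'updir',np.degrees(psi),'n',len(p))
    cc,w,h,a=rect(q); print(' rect',w,h,a)
    c3=cc[0]*ex+cc[1]*ey+nrm*np.mean(p@nrm); print(' centre top face',c3,'underside',c3-.007*nrm)
    a_=np.radians(a);L=np.cos(a_)*ex+np.sin(a_)*ey; L=L*np.sign(L[2]);print(' long axis yaw',np.degrees(np.arctan2(L[1],L[0])))
    # jig box top
    roi=(P[...,0]>.28)&(P[...,0]<.62)&(P[...,1]>.10)&(P[...,1]<.42)
    m=roi&(Z>.015)&(Z<.035); l,_=label(m); m=l==np.bincount(l[l>0]).argmax()
    print(' jig',rect(P[m][:,:2]), np.median(P[m][:,2]))
    m=roi&(Z>.049)&(Z<.066);l,_=label(m); big=np.bincount(l[l>0]).argmax(); print(' nest',rect(P[l==big][:,:2]),(l==big).sum())
    m=roi&(Z>.09); p=P[m&(P[...,2]>.09)]; print(' lid n',len(p), 'min/max',p.min(0),p.max(0))
    np.save(n+'lid.npy',p)
E
python3 meas.py
```

```text
top slope 25.978582186673314 updir 163.15025463961825 n 576
 rect 87.58426666259766 56.34941101074219 0.5632241368293762
 centre top face [ 0.5183436  -0.19979259  0.14049121] underside [ 0.515409  -0.1989038  0.1341985]
 long axis yaw 163.77677993059598
 jig (array([0.52257391, 0.21889713]), 175.57008361816406, 160.39224243164062, 173.85944366455078) 0.02494952866706357
 nest (array([0.53147186, 0.21818044]), 101.74657440185547, 43.074241638183594, 168.3342056274414) 432
 lid n 997 min/max [0.58389834 0.15529848 0.090398  ] [0.61566248 0.25523762 0.24604293]
side slope 26.4374511048838 updir 160.80769418784377 n 353
 rect 90.95470428466797 58.49265670776367 1.2171823978424072
 centre top face [ 0.51761845 -0.19886737  0.13904255] underside [ 0.51467512 -0.19784284  0.1327746 ]
 long axis yaw 162.16698464937662
 jig (array([0.52503864, 0.22658501]), 181.4729766845703, 171.62454223632812, 170.3968963623047) 0.02433528122264894
 nest (array([0.52317859, 0.21872144]), 121.08648681640625, 85.33455657958984, 171.1698226928711) 280
 lid n 682 min/max [0.58055412 0.15276385 0.09026167] [0.61112123 0.25928498 0.24911158]
```

```bash
cat > fit.py <<'E'
from h import *
from scipy.optimize import minimize
from scipy.ndimage import map_coordinates
def proj(s,X):
    p=(X-np.array(s['eye']))@rot(s['attitude']); K=s['intrinsics']
    return np.c_[K[0,0]*p[:,0]/p[:,2]+K[0,2],K[1,1]*p[:,1]/p[:,2]+K[1,2]]
def grad(s):
    im=cv2.GaussianBlur(s['pixels'].astype(np.float32),(0,0),1.0)
    return np.stack([cv2.Sobel(im,-1,1,0,ksize=3),cv2.Sobel(im,-1,0,1,ksize=3)])/8
def segs(es): # list of (a,b) 3D
    t=np.linspace(.04,.96,40)[:,None]
    return [np.array(a)*(1-t)+np.array(b)*t for a,b in es]
def score(s,g,es,T):
    tot=0
    for seg in es:
        uv=proj(s,T(seg)); d=uv[-1]-uv[0]; n=np.array([-d[1],d[0]])/np.linalg.norm(d)
        v=sum(map_coordinates(g[i][...,c],[uv[:,1],uv[:,0]],order=1)[None]*n[i]*np.eye(3)[c][:,None] for i in(0,1) for c in range(3))
        tot+=np.linalg.norm(v.mean(1))*np.linalg.norm(seg[-1]-seg[0])
    return tot
def rectE(x0,x1,y0,y1,z): 
    c=[(x0,y0,z),(x1,y0,z),(x1,y1,z),(x0,y1,z)]; return [(c[i],c[(i+1)%4]) for i in range(4)]
def Tz(x,y,z,yaw,tilt=0):
    Rm=R.from_euler('zy',[yaw,-tilt]).as_matrix()
    return lambda X:X@Rm.T+np.array([x,y,z])
def fit(ss,es,mk,p0):
    gs=[grad(s) for s in ss]; best=None
    for dx in(-.006,0,.006):
     for dy in(-.006,0,.006):
      for da in (-3,0,3):
        q0=np.array(p0)+[dx*1000,dy*1000,da]
        r=minimize(lambda q:-sum(score(s,g,es,mk(q)) for s,g in zip(ss,gs)),q0,method='Nelder-Mead',options=dict(initial_simplex=[q0,q0+[3,0,0],q0+[0,3,0],q0+[0,0,2]],xatol=.02,fatol=1e-4))
        if best is None or r.fun<best.fun: best=r
    return np.round(best.x,2),round(best.fun,3)
# module: top face glass rect in module axes
mod=segs(rectE(-.048,.034,-.028,.028,.007)+[((.048,-.028,.003),(.048,.028,.003))])
def mkmod(q): return Tz(q[0]/1000,q[1]/1000,.130,np.radians(q[2]),np.radians(30))
jb=segs([((-.088,-.075,.025),(.088,-.075,.025)),((-.088,.075,.025),(.088,.075,.025)),((-.088,-.075,.025),(-.088,.075,.025))]+rectE(-.045,.045,-.015,.015,.057))
def mkj(q): return Tz(q[0]/1000,q[1]/1000,0,np.radians(q[2]))
if __name__=='__main__':
    t,s=load('top'),load('side')
    for nm,ss in(('top',[t]),('side',[s]),('both',[t,s])):
        print(nm,'module',fit(ss,mod,mkmod,[515,-199,163]),'jig',fit(ss,jb,mkj,[525,219,-9]))
E
python3 fit.py
```

```text
top module (array([ 511.85, -197.17,  174.78]), np.float64(-3.732)) jig (array([526.79, 218.31,  -9.16]), np.float64(-18.422))
side module (array([ 503.77, -196.96,  127.68]), np.float64(-3.523)) jig (array([524.91, 218.69,  -9.14]), np.float64(-18.891))
both module (array([ 511.71, -201.64,  168.22]), np.float64(-4.935)) jig (array([526.11, 218.41,  -9.2 ]), np.float64(-37.046))
```

```bash
sed -i "s/from_euler('zy'/from_euler('ZY'/" fit.py; cat > f2.py <<'E'
from fit import *
t,s=load('top'),load('side')
# stand foot: 150x100 top at 8mm, yaw free (which axis)
ft=segs(rectE(-.075,.075,-.05,.05,.008))
for nm,ss in(('top',[t]),('side',[s]),('both',[t,s])):
    print(nm,'module',fit(ss,mod,mkmod,[515,-199,163]),'foot', fit(ss,ft,mkj,[490,-185,166]))
# lid angle from depth, jig frame
J=np.array([.526,.2185]);a=np.radians(-9.2)
for n in('top','side'):
    p=np.load(n+'lid.npy'); x=(p[:,0]-J[0])*np.cos(a)+(p[:,1]-J[1])*np.sin(a)-.072; z=p[:,2]-.074
    th=np.arctan2(z,-x);r=np.hypot(x,z);print(n,'lid ang',np.median(th[r>.1]),r.max())
E
python3 f2.py
```

```text
top module (array([ 512.49, -203.91,  159.91]), np.float64(-4.756)) foot (array([ 517.26, -201.93,  163.75]), np.float64(-10.668))
side module (array([ 516.36, -203.  ,  164.75]), np.float64(-5.109)) foot (array([ 514.28, -203.55,  164.13]), np.float64(-11.078))
both module (array([ 515.41, -197.77,  163.18]), np.float64(-9.349)) foot (array([ 515.82, -202.56,  163.85]), np.float64(-21.068))
top lid ang 1.6092710584586007 0.17227671464490185
side lid ang 1.5855173125977333 0.1751372914289747
```

```bash
cat > plan.py <<'E'
from h import *
def plan(pos=None,Rt=None,show=True):
    st=monitor.sense(); Rc=R.from_quat(st['tool_rot']); p=st['tcp_pos']
    if pos is not None:
        d=Rc.inv().apply(np.array(pos)-p); print('shift total (units)',np.round(d/.8,4),'mm',np.round(np.linalg.norm(d)*1000,1),'rows>=',np.ceil(np.linalg.norm(d)/.05))
    if Rt is not None:
        w=(Rc.inv()*Rt).as_rotvec(); print('turn total (units)',np.round(w/.12,3),'deg',np.round(np.degrees(w),1))
    print('t',st['t'],'pos',np.round(p,4),'F',np.round(st['force'],1),'gap',round(st['finger_gap'],3),'grip',round(st['gripper_force'],1))
def tool(yaw,tilt=0):  # tool x = module x, z = -module normal
    M=R.from_euler('ZY',[np.radians(yaw),-np.radians(tilt)]).as_matrix()
    return R.from_matrix(np.c_[M[:,0],-M[:,1],-M[:,2]])
MY=163.9; MP=np.array([.5163,-.1989,.130]); Rg=tool(MY,30)
def mp(h): # TCP so that it is h above the module's underside along its normal
    return MP-Rg.as_matrix()[:,2]*h
JP=np.array([.526,.2185,.057]); Rj=tool(180-9.2,0)
E
python3 -c "
from plan import *
print(mp(.1),mp(.0005)); plan(mp(.15)+[0,0,.08],Rg)"
```

```text
[ 0.56433896 -0.21276573  0.21660254] [ 0.51654019 -0.19896933  0.13043301]
shift total (units) [-0.7836 -0.731  -0.1182] mm 862.5 rows>= 18.0
turn total (units) [ 0.29   4.352 -1.142] deg [ 2.  29.9 -7.9]
t 0.1 pos [0.2549 0.57   0.2444] F [ 0.3  0.5 -0.4] gap 1.0 grip 0.0
```

```bash
python3 -m pendant '[[[-0.02,-0.018,-0.003,0,0,0,1],[-0.041,-0.038,-0.006,0,0,0,1],[-0.041,-0.038,-0.006,0,0,0,1],[-0.041,-0.038,-0.006,0,0,0,1],[-0.041,-0.038,-0.006,0,0,0,1],[-0.041,-0.038,-0.006,0,0,0,1],[-0.041,-0.038,-0.006,0,0,0,1],[-0.041,-0.038,-0.006,0,0,0,1],[-0.041,-0.038,-0.006,0,0,0,1],[-0.041,-0.038,-0.006,0,0,0,1],[-0.041,-0.038,-0.006,0,0,0,1],[-0.041,-0.038,-0.006,0,0,0,1],[-0.041,-0.038,-0.006,0,0,0,1],[-0.041,-0.038,-0.006,0,0,0,1],[-0.041,-0.038,-0.006,0,0,0,1],[-0.041,-0.038,-0.006,0,0,0,1],[-0.041,-0.038,-0.006,0,0,0,1],[-0.041,-0.038,-0.006,0,0,0,1],[-0.041,-0.038,-0.006,0,0,0,1],[-0.02,-0.018,-0.003,0,0,0,1]]]' 25; python3 -c "
from plan import *
plan(mp(.1),Rg)"
```

```text
t: 2.1
tcp_pos: [0.5891, -0.2135, 0.3362]
tool_rot: [0.21, 0.978, -0.001, 0.0]
force: [-0.0, 0.4, -0.4]
finger_gap: 1.0
gripper_force: 0.0
shift total (units) [ 0.0288 -0.0117  0.1494] mm 122.1 rows>= 3.0
turn total (units) [ 0.302  4.365 -1.164] deg [ 2.1 30.  -8. ]
t 2.1 pos [ 0.5891 -0.2135  0.3362] F [-0.   0.4 -0.4] gap 1.0 grip 0.0
```

```bash
python3 -m pendant '[[[0,0,0,0.05,0.728,-0.194,1],[0,0,0,0.05,0.728,-0.194,1],[0,0,0,0.05,0.728,-0.194,1],[0,0,0,0.05,0.728,-0.194,1],[0,0,0,0.05,0.728,-0.194,1],[0,0,0,0.05,0.728,-0.194,1],[0,0,0,0,0,0,1]]]'; python3 -c "
from plan import *
plan(mp(.06),Rg)"
```

```text
t: 2.8
tcp_pos: [0.5888, -0.2096, 0.3332]
tool_rot: [0.133, 0.956, 0.037, -0.259]
force: [0.4, -0.2, -0.2]
finger_gap: 1.003
gripper_force: 0.0
shift total (units) [-0.0495 -0.0125  0.1901] mm 157.5 rows>= 4.0
turn total (units) [ 0.004 -0.046  0.033] deg [ 0.  -0.3  0.2]
t 2.8 pos [ 0.5888 -0.2096  0.3332] F [ 0.4 -0.2 -0.2] gap 1.003 grip 0.0
```

```bash
python3 -m pendant '[[[-0.0124,-0.003,0.0475,0,0,0,1],[-0.0124,-0.003,0.0475,0,0,0,1],[-0.0124,-0.003,0.0475,0,0,0,1],[-0.0124,-0.003,0.0475,0,0,0,1],[0,0,0,0,0,0,1],[0,0,0,0,0,0,1]]]'; python3 - <<'E'
from plan import *
plan(mp(.0005),Rg)
s=snap('side');t=snap('top')
c1=cv2.resize(s['pixels'][165:285,310:430,::-1],(400,400),interpolation=cv2.INTER_CUBIC)
c2=cv2.resize(t['pixels'][130:220,345:435,::-1],(400,400),interpolation=cv2.INTER_CUBIC)
cv2.imwrite('pics/pre.png',np.hstack([c1,c2]))
E
```

```text
t: 3.4
tcp_pos: [0.5453, -0.2071, 0.1858]
tool_rot: [0.134, 0.956, 0.037, -0.257]
force: [0.9, -0.7, 0.9]
finger_gap: 1.0
gripper_force: 0.0
shift total (units) [-0.0024 -0.0002  0.0786] mm 62.9 rows>= 2.0
turn total (units) [ 0.001 -0.009  0.022] deg [ 0.  -0.1  0.2]
t 3.4 pos [ 0.5453 -0.2071  0.1858] F [ 0.9 -0.7  0.9] gap 1.0 grip 0.0
```

View pics/pre.png

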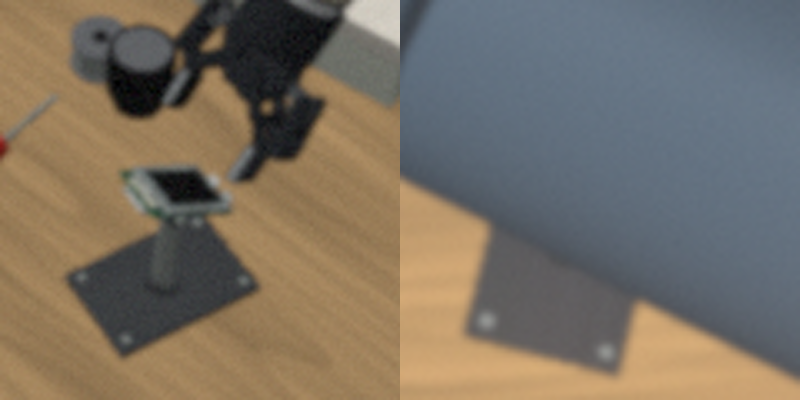

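The side crop shows the open fingers at (180,85) and (245,165), straddling the module's long edges at (178,190). The gripper stands back along the slope normal, so I'm advancing.

```bash
python3 -m pendant '[[[-0.0012,0,0.015,0,0,0,1],[-0.0012,0,0.015,0,0,0,1],[0,0,0.015,0,0,0,1],[0,0,0.013,0,0,0,1],[0,0,0.01,0,0,0,1],[0,0,0.01,0,0,0,1],[0,0,0,0,0,0,1],[0,0,0,0,0,0,1]]]' 25; python3 - <<'E'
from plan import *
plan(mp(.0005),Rg)
s=snap('side')
cv2.imwrite('pics/pre2.png',cv2.resize(s['pixels'][190:270,325:405,::-1],(560,560),interpolation=cv2.INTER_CUBIC))
E
```

```text
t: 4.3
tcp_pos: [0.5169, -0.1989, 0.13]
tool_rot: [0.134, 0.956, 0.037, -0.257]
force: [-0.7, 0.4, 0.2]
finger_gap: 1.001
gripper_force: 0.0
shift total (units) [ 0.0006 -0.0002 -0.0002] mm 0.5 rows>= 1.0
turn total (units) [-0.001 -0.011  0.026] deg [-0.  -0.1  0.2]
t 4.3 pos [ 0.5169 -0.1989  0.13  ] F [-0.7  0.4  0.2] gap 1.001 grip 0.0
```

View pics/pre2.png

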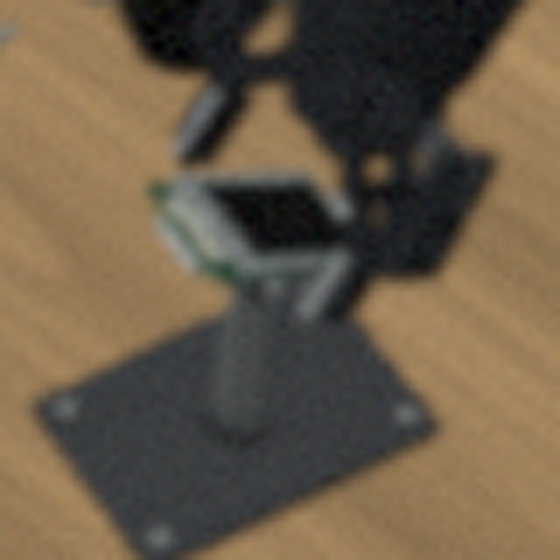

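The fingers straddle the module, left tip (185,158) and right tip (310,318), but the tips reach only just past its underside. I'll go 6 mm deeper and then close lightly.

```bash
python3 -m pendant '[[[0,0,0.0035,0,0,0,1],[0,0,0.004,0,0,0,1],[0,0,0,0,0,0,1],[0,0,0,0,0,0,0.8],[0,0,0,0,0,0,0.74],[0,0,0,0,0,0,0.7],[0,0,0,0,0,0,0.66],[0,0,0,0,0,0,0.62],[0,0,0,0,0,0,0.58],[0,0,0,0,0,0,0.54],[0,0,0,0,0,0,0.5],[0,0,0,0,0,0,0.5],[0,0,0,0,0,0,0.5]]]' 28; python3 -c "
from plan import *
plan(mp(-.006),Rg)"
```

```text
t: 5.65
tcp_pos: [0.5141, -0.198, 0.1251]
tool_rot: [0.134, 0.957, 0.037, -0.257]
force: [1.1, 0.7, 4.0]
finger_gap: 0.648
gripper_force: 30.1
shift total (units) [ 0.0005 -0.0004  0.0008] mm 0.8 rows>= 1.0
turn total (units) [-0.    -0.008  0.026] deg [-0.  -0.1  0.2]
t 5.65 pos [ 0.5141 -0.198   0.1251] F [1.1 0.7 4. ] gap 0.648 grip 30.1
```

```bash
python3 -m pendant '[[[0,0,-0.002,0,0,0,0.5],[0,0,-0.004,0,0,0,0.5],[0,0,-0.006,0,0,0,0.5],[0,0,-0.01,0,0,0,0.5],[0,0,-0.015,0,0,0,0.5],[0,0,-0.02,0,0,0,0.5],[0,0,-0.025,0,0,0,0.5],[0,0,-0.025,0,0,0,0.5],[0,0,-0.025,0,0,0,0.5],[0,0,-0.02,0,0,0,0.5],[0,0,-0.01,0,0,0,0.5],[0,0,0,0,0,0,0.5]]]' 28; python3 - <<'E'
from plan import *
plan(JP+[0,0,.25],Rj)
s=snap('side')
cv2.imwrite('pics/lift.png',cv2.resize(s['pixels'][120:270,300:450,::-1],(600,600),interpolation=cv2.INTER_CUBIC))
E
```

```text
t: 6.85
tcp_pos: [0.5774, -0.2164, 0.2385]
tool_rot: [0.134, 0.957, 0.036, -0.255]
force: [0.8, 0.6, -1.3]
finger_gap: 0.645
gripper_force: 29.8
shift total (units) [0.2254 0.5052 0.0312] mm 443.3 rows>= 9.0
turn total (units) [ 0.261 -4.342 -0.955] deg [  1.8 -29.9  -6.6]
t 6.85 pos [ 0.5774 -0.2164  0.2385] F [ 0.8  0.6 -1.3] gap 0.645 grip 29.8
```

View pics/lift.png

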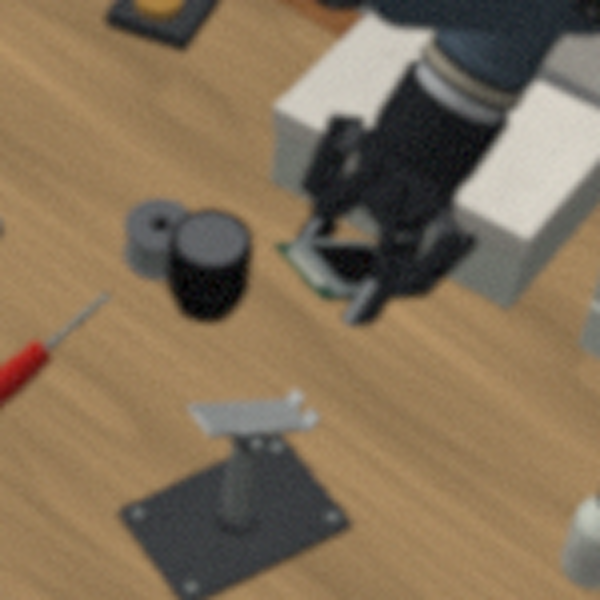

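The module is held squarely at (335,265), and the stand is empty with its toes at (300,405). Levelling next.

```bash
python3 -m pendant '[[[0,0,-0.02,0.033,-0.543,-0.119,0.5],[0,0,-0.02,0.033,-0.543,-0.119,0.5],[0,0,-0.02,0.033,-0.543,-0.119,0.5],[0,0,0,0.033,-0.543,-0.119,0.5],[0,0,0,0.033,-0.543,-0.119,0.5],[0,0,0,0.033,-0.543,-0.119,0.5],[0,0,0,0.033,-0.543,-0.119,0.5],[0,0,0,0.033,-0.543,-0.119,0.5],[0,0,0,0,0,0,0.5]]]' ; python3 - <<'E'
from plan import *
plan([.47,.22,.27],Rj)
E
```

```text
t: 7.8
tcp_pos: [0.5943, -0.2206, 0.2793]
tool_rot: [0.081, 0.997, 0.001, -0.003]
force: [1.1, 0.1, -1.4]
finger_gap: 0.648
gripper_force: 30.0
shift total (units) [0.2418 0.5186 0.0144] mm 457.9 rows>= 10.0
turn total (units) [ 0.017 -0.056 -0.008] deg [ 0.1 -0.4 -0.1]
t 7.8 pos [ 0.5943 -0.2206  0.2793] F [ 1.1  0.1 -1.4] gap 0.648 grip 30.0
```

```bash
python3 -m pendant '[[[0.008,0.017,0,0,0,0,0.5],[0.016,0.034,0.001,0,0,0,0.5],[0.02,0.043,0.001,0,0,0,0.5],[0.02,0.043,0.001,0,0,0,0.5],[0.02,0.043,0.001,0,0,0,0.5],[0.02,0.043,0.001,0,0,0,0.5],[0.02,0.043,0.001,0,0,0,0.5],[0.02,0.043,0.001,0,0,0,0.5],[0.02,0.043,0.001,0,0,0,0.5],[0.02,0.043,0.001,0,0,0,0.5],[0.02,0.043,0.001,0,0,0,0.5],[0.02,0.043,0.001,0,0,0,0.5],[0.016,0.034,0.001,0,0,0,0.5],[0.006,0.013,0,0,0,0,0.5],[0,0,0,0,0,0,0.5],[0,0,0,0,0,0,0.5]]]' ; python3 - <<'E'
from plan import *
plan(JP+[0,0,.05],Rj)
a=snap('top');b=snap('side')
c1=cv2.resize(b['pixels'][100:220,205:325,::-1],(400,400),interpolation=cv2.INTER_CUBIC)
c2=cv2.resize(a['pixels'][110:230,180:300,::-1],(400,400),interpolation=cv2.INTER_CUBIC)
cv2.imwrite('pics/over.png',np.hstack([c1,c2]))
E
```

```text
t: 9.4
tcp_pos: [0.4704, 0.2264, 0.2711]
tool_rot: [0.08, 0.997, -0.0, -0.002]
force: [0.5, 0.0, -2.0]
finger_gap: 0.65
gripper_force: 30.1
shift total (units) [-0.0709  0.0015  0.2049] mm 173.5 rows>= 4.0
turn total (units) [-0.003 -0.027 -0.   ] deg [-0.  -0.2 -0. ]
t 9.4 pos [0.4704 0.2264 0.2711] F [ 0.5  0.  -2. ] gap 0.65 grip 30.1
```

View pics/over.png

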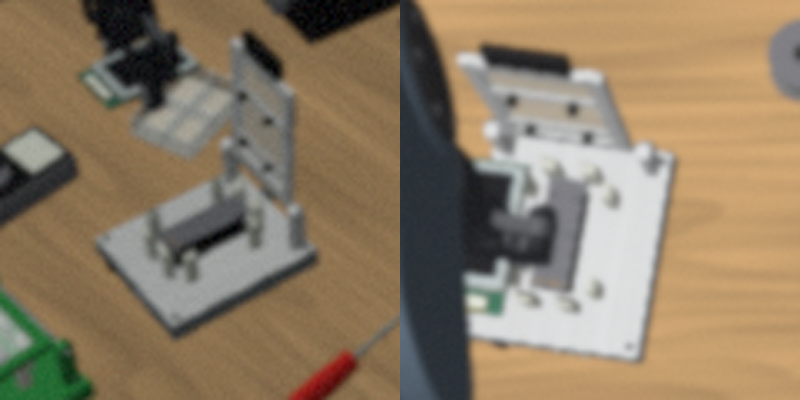

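Left (side): the module is held level at (140,75) of the crop, connector towards the robot. The jig is clear, its nest at (205,225) and the lid upright. I'll measure the module's offset from the TCP in both cameras.

```bash
cat > f3.py <<'E'
from fit import *
from plan import *
t,s=load('top'),load('side'); st=monitor.sense(); p=st['tcp_pos']
m2=segs([((-.048,-.028,.007),(-.015,-.028,.007)),((.015,-.028,.007),(.034,-.028,.007)),((-.048,.028,.007),(-.015,.028,.007)),((.015,.028,.007),(.034,.028,.007)),((-.048,-.028,.007),(-.048,.028,.007)),((.034,-.028,.007),(.034,.028,.007)),((.048,-.028,.003),(.048,.028,.003)),((.034,.028,.003),(.048,.028,.003)),((.034,-.028,.003),(.048,-.028,.003))])
m3=segs([((-.048,-.028,.007),(-.015,-.028,.007)),((.015,-.028,.007),(.034,-.028,.007)),((-.048,-.028,.007),(-.048,.01,.007)),((.034,-.028,.007),(.034,.01,.007)),((.048,-.028,.003),(.048,.01,.003)),((.034,-.028,.003),(.048,-.028,.003))])
for h in(.003,.006,.009):
    mk=lambda q:Tz(q[0]/1000,q[1]/1000,p[2]+h,np.radians(q[2]))
    for nm,ss,e in(('top',[t],m2),('side',[s],m2),('both',[t,s],m2)):
        x,f=fit(ss,e,mk,[p[0]*1000,p[1]*1000,170.8]); 
        y=np.radians(170.8); d=x[:2]-p[:2]*1000
        print(h,nm,x,f,'off along x_m',round(d@[np.cos(y),np.sin(y)],2),'y_m',round(d@[-np.sin(y),np.cos(y)],2))
E
python3 f3.py
```

```text
0.003 top [467.14 221.22 160.38] -3.829 off along x_m 2.82 y_m 4.97
0.003 side [468.95 230.92 154.9 ] -4.262 off along x_m 2.59 y_m -4.9
0.003 both [467.34 222.54 161.81] -7.392 off along x_m 2.83 y_m 3.63
0.006 top [466.61 220.63 160.56] -3.841 off along x_m 3.25 y_m 5.64
0.006 side [467.05 228.05 155.23] -4.256 off along x_m 4.0 y_m -1.76
0.006 both [466.54 221.4  161.52] -7.629 off along x_m 3.44 y_m 4.89
0.009 top [473.53 240.64 160.05] -3.947 off along x_m -0.38 y_m -15.22
0.009 side [465.15 225.22 155.31] -4.249 off along x_m 5.42 y_m 1.34
0.009 both [465.73 220.33 160.97] -7.76 off along x_m 4.07 y_m 6.07
```

```bash
cat > f4.py <<'E'
from fit import *
from plan import *
t,s=load('top'),load('side'); st=monitor.sense(); p=st['tcp_pos']; y=np.radians(170.8)
E1=segs([((-.048,-.026,.007),(-.048,.026,.007))]);E2=segs([((.034,-.026,.007),(.034,.026,.007))]);E3=segs([((.048,-.026,.003),(.048,.026,.003))])
L1=segs([((.025,-.028,.007),(.034,-.028,.007)),((.034,-.028,.003),(.048,-.028,.003)),((-.048,-.028,.007),(-.025,-.028,.007))]);L2=[q*[1,-1,1] for q in L1]
ds=np.arange(-8,8.1,.5)
for nm,im in(('top',t),('side',s)):
    g=grad(im)
    for lab,e,ax in(('far end',E1,0),('glass end',E2,0),('conn end',E3,0),('-y edge',L1,1),('+y edge',L2,1),('all ends',E1+E2+E3,0)):
        f=[]
        for d in ds:
            o=np.zeros(3);o[ax]=d/1000
            f.append(score(im,g,[q+o for q in e],Tz(p[0],p[1],p[2]+.006,y)))
        f=np.array(f);pk=[i for i in range(1,len(f)-1) if f[i]>f[i-1] and f[i]>f[i+1]]
        print(nm,lab,[(ds[i],round(f[i],3)) for i in pk])
E
python3 f4.py
```

```text
top far end [(np.float64(-5.5), np.float64(0.77)), (np.float64(3.0), np.float64(1.456))]
top glass end [(np.float64(-7.0), np.float64(0.643)), (np.float64(-0.5), np.float64(0.323)), (np.float64(4.5), np.float64(0.142))]
top conn end [(np.float64(-4.5), np.float64(0.423))]
top -y edge [(np.float64(-7.5), np.float64(0.362)), (np.float64(7.5), np.float64(0.017))]
top +y edge [(np.float64(-1.5), np.float64(0.897)), (np.float64(2.0), np.float64(0.68))]
top all ends [(np.float64(-6.0), np.float64(1.696)), (np.float64(4.0), np.float64(1.848))]
side far end [(np.float64(1.5), np.float64(1.061))]
side glass end [(np.float64(-1.0), np.float64(0.255)), (np.float64(7.5), np.float64(0.765))]
side conn end []
side -y edge [(np.float64(6.0), np.float64(0.555))]
side +y edge []
side all ends [(np.float64(-1.0), np.float64(1.712)), (np.float64(6.0), np.float64(1.769))]
```

```bash
python3 -m pendant '[[[-0.01,0,0,0,0,0,0.5],[-0.02,0,0,0,0,0,0.5],[-0.02,0,0.01,0,0,0,0.5],[-0.014,0.001,0.02,0,0,0,0.5],[-0.007,0.0005,0.025,0,0,0,0.5],[0,0,0.03,0,0,0,0.5],[0,0,0.03,0,0,0,0.5],[0,0,0.03,0,0,0,0.5],[0,0,0.03,0,0,0,0.5],[0,0,0.03,0,0,0,0.5],[0,0,0.016,0,0,0,0.5],[0,0,0.008,0,0,0,0.5],[0,0,0,0,0,0,0.5],[0,0,0,0,0,0,0.5]]]' ; python3 - <<'E'
from plan import *
plan(JP+[0,0,.029],Rj)
a=snap('top');b=snap('side'); p=monitor.sense()['tcp_pos']; y=np.radians(170.8)
for n,s in(('top',a),('side',b)):
    P=cloud(s).reshape(-1,3)-p; x=P[:,0]*np.cos(y)+P[:,1]*np.sin(y); yy=-P[:,0]*np.sin(y)+P[:,1]*np.cos(y); z=P[:,2]
    m=(abs(x)<.06)&(abs(yy)<.024)&(abs(z-.0127)<.008); print(n,m.sum(),'top z',np.median(z[m]),'x extent',np.percentile(x[m],[0,1,2,98,99,100])*1000)
    m=(abs(x)>.015)&(abs(x)<.045)&(abs(yy)<.04)&(abs(z-.0127)<.008); print('  y extent',np.percentile(yy[m],[0,1,2,98,99,100])*1000)
c1=cv2.resize(b['pixels'][130:205,225:305,::-1],(560,525),interpolation=cv2.INTER_CUBIC)
cv2.imwrite('pics/hover.png',c1)
c2=cv2.resize(a['pixels'][130:220,190:280,::-1],(525,525),interpolation=cv2.INTER_CUBIC)
o=np.hstack([c1,c2]);o=cv2.resize(o,(800,int(o.shape[0]*800/o.shape[1])));cv2.imwrite('pics/hover.png',o)
E
```

```text
t: 10.9
tcp_pos: [0.5269, 0.219, 0.0886]
tool_rot: [0.081, 0.997, 0.001, -0.001]
force: [-0.3, 0.6, -0.5]
finger_gap: 0.65
gripper_force: 30.1
shift total (units) [ 0.001  -0.0008  0.0032] mm 2.8 rows>= 1.0
turn total (units) [ 0.01  -0.012 -0.005] deg [ 0.1 -0.1 -0. ]
t 10.9 pos [0.5269 0.219  0.0886] F [-0.3  0.6 -0.5] gap 0.65 grip 30.1
top 112 top z 0.01466127549688609 x extent [-55.11725829 -54.72604891 -54.458903    40.20864407  40.84096441
  41.02617398]
  y extent [ 9.71811059 12.74459747 12.82169672 29.62020586 29.67668208 30.06889501]
side 163 top z 0.01441265982977638 x extent [-59.96124702 -48.59808517 -47.73879729  44.09797468  44.47960071
  45.16733237]
  y extent [-30.38254176 -29.24184876 -28.66025497  29.08999773  29.47032359
  29.86025097]
```

View pics/hover.png

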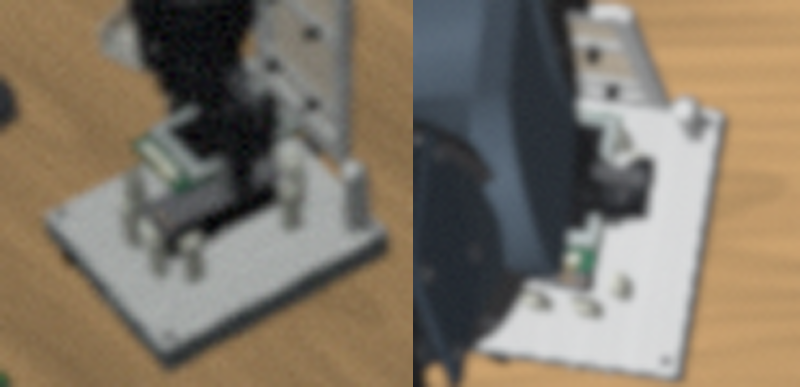

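```bash
python3 - <<'E'
from plan import *
p=monitor.sense()['tcp_pos']; y=np.radians(170.8)
def pt(s,u,v,z):
    K=s['intrinsics'];r=rot(s['attitude'])@np.array([(u-K[0,2])/K[0,0],(v-K[1,2])/K[1,1],1]);e=np.array(s['eye']);return e+r*(z-e[2])/r[2]
def loc(P): d=P-p;return np.round(1000*np.array([d[0]*np.cos(y)+d[1]*np.sin(y),-d[0]*np.sin(y)+d[1]*np.cos(y)]),1)
a,b=load('top'),load('side')
print('top conn end',loc(pt(a,228.8,196.7,p[2]+.0087)),'top glass end',loc(pt(a,230,187,p[2]+.0127)))
print('side conn corners',loc(pt(b,252.1,158.7,p[2]+.0087)),loc(pt(b,259.9,166.4,p[2]+.0087)))
# colour profile along module x on the visible strips
for n,s,yy in(('top',a,.024),('top',a,.020),('side',b,-.012),('side',b,0),('side',b,.015)):
    Rt=rot(s['attitude']);K=s['intrinsics'];o=[]
    for xm in np.arange(24,58,2):
        X=p+np.array([np.cos(y)*xm/1000-np.sin(y)*yy,np.sin(y)*xm/1000+np.cos(y)*yy,.0087 if xm>33 else .0127])
        c=Rt.T@(X-np.array(s['eye']));uv=np.array([[[K[0,0]*c[0]/c[2]+K[0,2],K[1,1]*c[1]/c[2]+K[1,2]]]],np.float32)
        o.append((int(xm),*cv2.remap(s['pixels'],uv,None,cv2.INTER_LINEAR)[0,0].tolist()))
    print(n,yy,o)
E
```

```text
top conn end [51.8 22.6] top glass end [27.5 22.2]
side conn corners [ 39.5 -19. ] [37.7 25.7]
top 0.024 [(24, 161, 171, 169), (26, 144, 157, 151), (28, 120, 140, 131), (30, 96, 127, 112), (32, 82, 123, 104), (34, 79, 123, 102), (36, 80, 124, 102), (38, 81, 121, 102), (40, 83, 115, 100), (42, 88, 106, 99), (44, 100, 106, 103), (46, 108, 108, 105), (48, 113, 110, 108), (50, 116, 114, 113), (52, 134, 133, 133), (54, 154, 154, 154), (56, 163, 164, 163)]
top 0.02 [(24, 170, 180, 179), (26, 153, 166, 162), (28, 126, 146, 136), (30, 107, 137, 121), (32, 111, 141, 123), (34, 105, 137, 118), (36, 103, 136, 117), (38, 100, 131, 112), (40, 95, 123, 106), (42, 106, 120, 110), (44, 117, 121, 116), (46, 125, 122, 119), (48, 129, 123, 120), (50, 132, 128, 127), (52, 144, 142, 143), (54, 160, 161, 161), (56, 174, 175, 174)]
side -0.012 [(24, 118, 128, 126), (26, 117, 127, 123), (28, 112, 122, 117), (30, 112, 122, 114), (32, 119, 129, 119), (34, 145, 151, 139), (36, 145, 151, 138), (38, 135, 140, 126), (40, 120, 123, 107), (42, 113, 113, 96), (44, 112, 108, 90), (46, 118, 109, 89), (48, 122, 109, 85), (50, 126, 112, 88), (52, 130, 113, 89), (54, 130, 113, 89), (56, 131, 113, 87)]
side 0 [(24, 125, 133, 131), (26, 123, 132, 128), (28, 119, 129, 124), (30, 120, 130, 123), (32, 127, 137, 128), (34, 151, 157, 143), (36, 154, 156, 141), (38, 145, 148, 131), (40, 131, 136, 118), (42, 128, 133, 118), (44, 130, 134, 124), (46, 137, 141, 135), (48, 142, 146, 141), (50, 135, 137, 133), (52, 126, 128, 123), (54, 119, 119, 114), (56, 112, 113, 107)]
side 0.015 [(24, 126, 134, 132), (26, 122, 131, 128), (28, 111, 122, 116), (30, 101, 114, 106), (32, 106, 117, 109), (34, 100, 114, 103), (36, 104, 118, 105), (38, 105, 117, 103), (40, 108, 119, 106), (42, 116, 126, 114), (44, 129, 136, 128), (46, 141, 147, 141), (48, 149, 153, 150), (50, 153, 157, 155), (52, 152, 154, 153), (54, 147, 149, 148), (56, 134, 135, 134)]
```

The top colour profile puts the glass edge and board end about 6 mm further towards the hinge than the TCP. In the picture, the connector end is at (578,285) in the top crop and at (140,148)–(180,188) in the side crop. I'm shifting 6 mm along tool x, lowering to just above the guides, and measuring again.

```bash
python3 -m pendant '[[[0.004,-0.0006,0,0,0,0,0.5],[0.0035,0,0.004,0,0,0,0.5],[0,0,0.008,0,0,0,0.5],[0,0,0.008,0,0,0,0.5],[0,0,0.004,0,0,0,0.5],[0,0,0,0,0,0,0.5],[0,0,0,0,0,0,0.5]]]' ; cat > prof.py <<'E'
from plan import *
def prof(dz,yT=(.018,.022,.025),yS=(-.02,-.012,-.004,.004,.012,.02)):
    p=monitor.sense()['tcp_pos']; y=np.radians(170.8); xs=np.arange(20,60,.5)
    for n,yl in(('top',yT),('side',yS)):
        s=load(n);Rt=rot(s['attitude']);K=s['intrinsics'];r=[]
        for yy in yl:
            X=p+np.stack([np.cos(y)*xs/1000-np.sin(y)*yy,np.sin(y)*xs/1000+np.cos(y)*yy,np.full(len(xs),dz)],1)
            c=(X-np.array(s['eye']))@Rt;uv=np.stack([K[0,0]*c[:,0]/c[:,2]+K[0,2],K[1,1]*c[:,1]/c[:,2]+K[1,2]],1)[None].astype(np.float32)
            r.append(cv2.remap(s['pixels'],uv,None,cv2.INTER_CUBIC)[0].astype(float))
        q=np.mean(r,0); gi=q[:,1]-(q[:,0]+q[:,2])/2   # greenness
        print(n,'greenness',[(int(x),round(v,0)) for x,v in zip(xs[::4],gi[::4])])
E
python3 - <<'E'
from prof import *
plan(JP+[0,0,.01],Rj)
snap('top');snap('side')
prof(.0095)
exec(open('f4.py').read().split('ds=')[0])
t,s=load('top'),load('side')
ds=np.arange(-12,4.1,.5)
for h in(.006,.0075):
  for nm,im,lo,hi in(('top',t,.013,.026),('side',s,-.024,.024)):
    g=grad(im)
    for lab,es in(('glass',[((.034,lo,.007),(.034,hi,.007))]),('conn',[((.048,lo,.003),(.048,hi,.003))]),('far',[((-.048,lo,.007),(-.048,hi,.007))])):
        f=np.array([score(im,g,segs([(np.array(a)+[d/1000,0,0],np.array(b)+[d/1000,0,0]) for a,b in es]),Tz(p[0],p[1],p[2]+h,y)) for d in ds])
        print(h,nm,lab,[(float(ds[i]),round(f[i],3)) for i in range(1,len(f)-1) if f[i]>f[i-1] and f[i]>f[i+1]])
E
```

```text
t: 11.7
tcp_pos: [0.52, 0.2195, 0.0685]
tool_rot: [0.08, 0.997, 0.0, -0.002]
force: [0.4, 0.4, -0.6]
finger_gap: 0.649
gripper_force: 30.1
shift total (units) [-0.0077 -0.      0.0018] mm 6.3 rows>= 1.0
turn total (units) [ 0.005 -0.027 -0.004] deg [ 0.  -0.2 -0. ]
t 11.7 pos [0.52   0.2195 0.0685] F [ 0.4  0.4 -0.6] gap 0.649 grip 30.1
top greenness [(20, np.float64(4.0)), (22, np.float64(4.0)), (24, np.float64(5.0)), (26, np.float64(8.0)), (28, np.float64(15.0)), (30, np.float64(22.0)), (32, np.float64(25.0)), (34, np.float64(25.0)), (36, np.float64(25.0)), (38, np.float64(24.0)), (40, np.float64(21.0)), (42, np.float64(11.0)), (44, np.float64(5.0)), (46, np.float64(2.0)), (48, np.float64(3.0)), (50, np.float64(4.0)), (52, np.float64(5.0)), (54, np.float64(6.0)), (56, np.float64(4.0)), (58, np.float64(2.0))]
side greenness [(20, np.float64(5.0)), (22, np.float64(5.0)), (24, np.float64(6.0)), (26, np.float64(7.0)), (28, np.float64(9.0)), (30, np.float64(11.0)), (32, np.float64(12.0)), (34, np.float64(12.0)), (36, np.float64(11.0)), (38, np.float64(11.0)), (40, np.float64(12.0)), (42, np.float64(11.0)), (44, np.float64(8.0)), (46, np.float64(6.0)), (48, np.float64(4.0)), (50, np.float64(3.0)), (52, np.float64(3.0)), (54, np.float64(3.0)), (56, np.float64(4.0)), (58, np.float64(4.0))]
0.006 top glass [(-6.5, np.float64(0.263)), (0.5, np.float64(0.055))]
0.006 top conn [(-5.0, np.float64(0.255))]
0.006 top far [(-7.5, np.float64(0.247)), (2.0, np.float64(0.303))]
0.006 side glass [(-2.0, np.float64(0.21))]
0.006 side conn [(-7.5, np.float64(0.805))]
0.006 side far [(0.0, np.float64(1.279))]
0.0075 top glass [(-6.5, np.float64(0.259)), (0.0, np.float64(0.061))]
0.0075 top conn [(-4.5, np.float64(0.254))]
0.0075 top far [(-7.0, np.float64(0.245)), (2.0, np.float64(0.322))]
0.0075 side glass [(-1.0, np.float64(0.219))]
0.0075 side conn [(-7.0, np.float64(0.797))]
0.0075 side far [(1.0, np.float64(1.274))]
```

The module centre now agrees with the nest centre to within about 1 mm in both cameras. Lowering gently.

```bash
python3 -m pendant '[[[-0.0003,0,0.003,0,0,0,0.5],[0,0,0.003,0,0,0,0.5],[0,0,0.002,0,0,0,0.5],[0,0,0.002,0,0,0,0.5],[0,0,0.002,0,0,0,0.5],[0,0,0,0,0,0,0.5],[0,0,0,0,0,0,0.5]]]'; python3 -m pendant '[[[0,0,0.0015,0,0,0,0.5],[0,0,0.0015,0,0,0,0.5],[0,0,0,0,0,0,0.5],[0,0,0,0,0,0,0.5]]]'
```

```text
t: 12.5
tcp_pos: [0.5201, 0.2195, 0.0591]
tool_rot: [0.08, 0.997, 0.0, -0.001]
force: [-0.3, 0.4, -0.8]
finger_gap: 0.649
gripper_force: 30.1
t: 12.9
tcp_pos: [0.5201, 0.2195, 0.0567]
tool_rot: [0.08, 0.997, 0.0, -0.001]
force: [-0.6, -0.3, -1.1]
finger_gap: 0.649
gripper_force: 30.1
```

```bash
python3 -m pendant '[[[0,0,0.00125,0,0,0,0.5],[0,0,0.00125,0,0,0,0.5],[0,0,0,0,0,0,0.5],[0,0,0,0,0,0,0.5]]]'; python3 -m pendant '[[[0,0,0.00125,0,0,0,0.5],[0,0,0.00125,0,0,0,0.5],[0,0,0,0,0,0,0.5],[0,0,0,0,0,0,0.5]]]'
```

```text
t: 13.3
tcp_pos: [0.5201, 0.2195, 0.0547]
tool_rot: [0.08, 0.997, 0.0, -0.001]
force: [-0.4, 0.2, -1.4]
finger_gap: 0.649
gripper_force: 30.1
t: 13.7
tcp_pos: [0.5201, 0.2195, 0.0527]
tool_rot: [0.08, 0.997, 0.0, -0.001]
force: [-0.4, 0.8, -1.4]
finger_gap: 0.649
gripper_force: 30.1
```

```bash
python3 -m pendant '[[[0,0,0.00125,0,0,0,0.5],[0,0,0,0,0,0,0.5],[0,0,0,0,0,0,0.5]]]'
```

```text
t: 14.0
tcp_pos: [0.5201, 0.2195, 0.0517]
tool_rot: [0.08, 0.997, 0.0, -0.001]
force: [-0.7, 0.3, -1.3]
finger_gap: 0.651
gripper_force: 30.1
```

```bash
python3 -m pendant '[[[0,0,0.00125,0,0,0,0.5],[0,0,0,0,0,0,0.5],[0,0,0,0,0,0,0.5]]]' | sed -n '2p;4p'; python3 -m pendant '[[[0,0,0.0006,0,0,0,0.5],[0,0,0,0,0,0,0.5],[0,0,0,0,0,0,0.5]]]'| sed -n '2p;4p'
```

```text
tcp_pos: [0.5201, 0.2195, 0.0507]
force: [-0.7, -0.7, -1.6]
tcp_pos: [0.5201, 0.2195, 0.0503]
force: [-0.0, -0.1, -1.3]
```

```bash
python3 -m pendant '[[[0,0,0.0006,0,0,0,0.5],[0,0,0,0,0,0,0.5],[0,0,0,0,0,0,0.5]]]' | sed -n '2p;4p'; python3 -m pendant '[[[0,0,0.0006,0,0,0,0.5],[0,0,0,0,0,0,0.5],[0,0,0,0,0,0,0.5]]]'| sed -n '2p;4p'
```

```text
tcp_pos: [0.5201, 0.2195, 0.0498]
force: [0.9, -0.1, -1.8]
tcp_pos: [0.5201, 0.2195, 0.0493]
force: [-0.2, 0.5, -1.5]
```

```bash
python3 -m pendant '[[[0,0,0.0006,0,0,0,0.5],[0,0,0,0,0,0,0.5],[0,0,0,0,0,0,0.5]]]' | sed -n '2p;4p'
```

```text
tcp_pos: [0.5201, 0.2195, 0.0488]
force: [0.3, -0.2, -1.5]
```

```bash
python3 -m pendant '[[[0,0,0.0006,0,0,0,0.5],[0,0,0,0,0,0,0.5],[0,0,0,0,0,0,0.5]]]' | sed -n '2p;4p'; python3 -m pendant '[[[0,0,0.0006,0,0,0,0.5],[0,0,0,0,0,0,0.5],[0,0,0,0,0,0,0.5]]]'| sed -n '2p;4p'
```

```text
tcp_pos: [0.5202, 0.2195, 0.0485]
force: [-1.0, -0.9, 1.5]
tcp_pos: [0.5201, 0.2195, 0.0479]
force: [-0.4, -0.1, 1.3]
```

```bash
python3 -m pendant '[[[0,0,0.0006,0,0,0,0.5],[0,0,0,0,0,0,0.5],[0,0,0,0,0,0,0.5]]]' | sed -n '2p;4p'
```

```text
tcp_pos: [0.5202, 0.2196, 0.0474]
force: [0.8, -0.8, 1.7]
```

Contact: the force changed by about 3 N with no side load, so the module is seated on the sprung plate. Easing back up 0.8 mm, then releasing.

```bash
python3 -m pendant '[[[0,0,-0.0005,0,0,0,0.5],[0,0,-0.0005,0,0,0,0.5],[0,0,0,0,0,0,0.5],[0,0,0,0,0,0,0.66],[0,0,0,0,0,0,0.68],[0,0,0,0,0,0,0.7],[0,0,0,0,0,0,0.75],[0,0,0,0,0,0,0.8],[0,0,0,0,0,0,0.9],[0,0,0,0,0,0,0.95],[0,0,0,0,0,0,0.95],[0,0,0,0,0,0,0.95]]]'
```

```text
t: 17.6
tcp_pos: [0.5201, 0.2195, 0.0482]
tool_rot: [0.08, 0.997, 0.0, -0.001]
force: [0.9, 1.2, 0.3]
finger_gap: 0.949
gripper_force: 0.0
```

Rising slowly straight up, then backing away toward the robot for a look.

```bash
python3 -m pendant '[[[0,0,-0.004,0,0,0,0.95],[0,0,-0.008,0,0,0,0.95],[0,0,-0.015,0,0,0,0.95],[0,0,-0.03,0,0,0,0.95],[0,0,-0.04,0,0,0,0.95],[0,0,-0.05,0,0,0,0.95],[0,0,-0.05,0,0,0,0.95],[0,0,-0.05,0,0,0,0.95],[0,0,-0.05,0,0,0,0.5],[0,0,-0.04,0,0,0,0],[0.04,-0.03,0,0,0,0,0],[0.04,-0.04,0,0,0,0,0],[0.02,-0.05,0,0,0,0,0],[0,-0.05,0,0,0,0,0],[0,-0.05,0,0,0,0,0],[0,0,0,0,0,0,0],[0,0,0,0,0,0,0]]]'; python3 - <<'E'
from plan import *
a=snap('top');b=snap('side')
c1=cv2.resize(b['pixels'][110:205,220:315,::-1],(400,400),interpolation=cv2.INTER_CUBIC)
c2=cv2.resize(a['pixels'][115:225,180:290,::-1],(400,400),interpolation=cv2.INTER_CUBIC)
cv2.imwrite('pics/placed.png',np.hstack([c1,c2]))
J=np.array([.526,.2185]);al=np.radians(-9.2)
for n,s in(('top',a),('side',b)):
    P=cloud(s).reshape(-1,3);X=P[:,:2]-J;x=X[:,0]*np.cos(al)+X[:,1]*np.sin(al);y=-X[:,0]*np.sin(al)+X[:,1]*np.cos(al);z=P[:,2]
    m=(abs(x)<.03)&(abs(y)<.024)
    if m.sum()>30: k=np.linalg.lstsq(np.c_[x[m],y[m],np.ones(m.sum())],z[m],rcond=None)[0];print(n,m.sum(),'plane slopes',k[:2],'z',k[2])
    m=(x-.072<-.0)&(x<.12)&(abs(y)<.05)&(z>.14)|((abs(x-.08)<.05)&(abs(y)<.05)&(z>.14));print(' lid ang',np.median(np.arctan2(z[m]-.074,.072-x[m])),m.sum())
E
```

```text
t: 19.3
tcp_pos: [0.4135, 0.0578, 0.3188]
tool_rot: [0.082, 0.997, 0.001, -0.001]
force: [0.1, 1.1, 0.6]
finger_gap: 0.003
gripper_force: 0.0
 lid ang 1.6078186721876961 473
side 271 plane slopes [-0.07023522  0.64762313] z 0.05584156827473408
 lid ang 1.5796318003258336 386
```

View pics/placed.png

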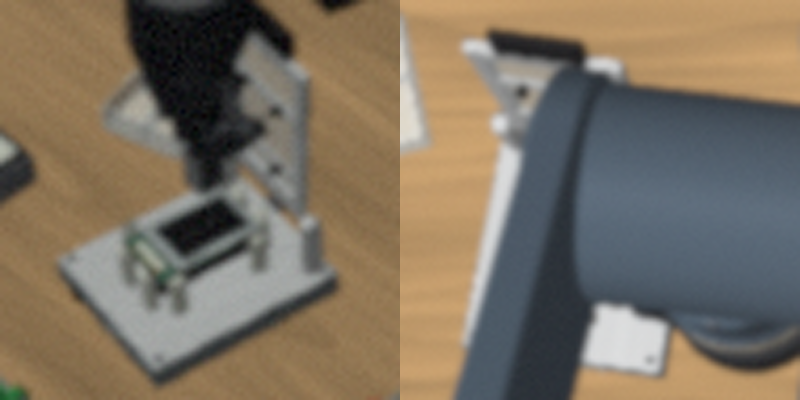

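The module lies flat between the guides (crop (205,225)), face up with the connector at the front (150,250). The lid is still upright. I'll close it with the shut fingertips on the tab's back face.

```bash
cat >> plan.py <<'E'
def lidtip(th,r=.158,w=.011,clear=0.): # TCP (world) for front-bottom tip corner on tab's outer face
    n=np.array([np.sin(th),np.cos(th)]); c=np.array([.072,.074])+r*np.array([-np.cos(th),np.sin(th)])+(.005+clear)*n
    xj,z=c[0]+w,c[1]+.014; a=np.radians(-9.2)
    return np.array([.526+xj*np.cos(a),.2185+xj*np.sin(a),z])
E
python3 - <<'E'
from plan import *
t0=lidtip(1.6,clear=.03); print(t0); plan(t0+[0,0,.08],Rj)
ths=[1.6,1.4,1.2,1.0,.8,.6,.4,.2,.08,0]
P=[lidtip(t) for t in ths]
for i in range(len(P)-1):
    d=Rj.inv().apply(P[i+1]-P[i])/.8; print(ths[i],ths[i+1],np.round(d,4))
E
```

```text
[0.64702152 0.19889879 0.24491065]
shift total (units) [-0.2598  0.2193 -0.0083] mm 272.1 rows>= 6.0
turn total (units) [ 0.01  -0.017  0.   ] deg [ 0.1 -0.1  0. ]
t 19.4 pos [0.4138 0.059  0.3184] F [-0.8  0.2 -0.8] gap -0.002 grip 0.0
1.6 1.4 [0.0394 0.     0.0015]
1.4 1.2 [0.0383 0.     0.0093]
1.2 1.0 [ 0.0357 -0.      0.0168]
1.0 0.8 [ 0.0317 -0.      0.0235]
0.8 0.6 [0.0264 0.     0.0294]
0.6 0.4 [0.02  0.    0.034]
0.4 0.2 [ 0.0128 -0.      0.0373]
0.2 0.08 [0.004  0.     0.0233]
0.08 0 [ 0.0011 -0.      0.0158]
```

```bash
python3 -m pendant '[[[-0.02,0.005,-0.001,0,0,0,0],[-0.04,0.01,-0.002,0,0,0,0],[-0.05,0.01,-0.002,0,0,0,0],[-0.05,0.02,-0.002,0,0,0,0],[-0.05,0.03,-0.001,0,0,0,0],[-0.035,0.04,0,0,0,0,0],[-0.0148,0.0443,0,0,0,0,0],[0,0.04,0,0,0,0,0],[0,0.02,0,0,0,0,0],[0,0,0,0,0,0,0],[0,0,0,0,0,0,0]]]'; python3 -c "
from plan import *
plan(lidtip(1.6,clear=.03),Rj)"
```

```text
t: 20.5
tcp_pos: [0.6463, 0.1983, 0.3236]
tool_rot: [0.08, 0.997, -0.0, -0.002]
force: [0.3, -0.1, 0.2]
finger_gap: 0.002
gripper_force: 0.0
shift total (units) [-0.0011  0.0009  0.0984] mm 78.7 rows>= 2.0
turn total (units) [-0.005 -0.03   0.009] deg [-0.  -0.2  0.1]
t 20.5 pos [0.6463 0.1983 0.3236] F [ 0.3 -0.1  0.2] gap 0.002 grip 0.0
```

Lowering behind the tab, then advancing towards it slowly.

```bash
python3 -m pendant '[[[0,0,0.02,0,0,0,0],[0,0.001,0.025,0,0,0,0],[0,0,0.025,0,0,0,0],[0,0,0.018,0,0,0,0],[0,0,0.01,0,0,0,0],[0,0,0,0,0,0,0],[0,0,0,0,0,0,0]]]'; python3 -m pendant '[[[0.005,0,0,0,0,0,0],[0.005,0,0,0,0,0,0],[0.005,0,0,0,0,0,0],[0.005,0,0,0,0,0,0],[0.005,0,0,0,0,0,0],[0.005,0,0,0,0,0,0],[0.005,0,0,0,0,0,0]]]'; python3 -m pendant '[[[0.004,0,0,0,0,0,0],[0.004,0,0,0,0,0,0]]]'
```

```text
t: 21.2
tcp_pos: [0.6474, 0.1987, 0.2462]
tool_rot: [0.081, 0.997, 0.001, -0.001]
force: [0.1, -0.0, -0.1]
finger_gap: 0.001
gripper_force: 0.0
t: 21.9
tcp_pos: [0.62, 0.2035, 0.2458]
tool_rot: [0.08, 0.997, 0.0, 0.0]
force: [3.2, -1.1, -0.9]
finger_gap: 0.002
gripper_force: 1.5
t: 22.1
tcp_pos: [0.6139, 0.2045, 0.2461]
tool_rot: [0.08, 0.997, 0.001, 0.0]
force: [2.7, -0.6, 2.2]
finger_gap: -0.001
gripper_force: 1.5
```

```bash
python3 -m pendant '[[[0.0056,0,0.0001,0,0,0,0],[0.0056,0,0.0001,0,0,0,0],[0.0056,0,0.0001,0,0,0,0],[0.0056,0,0.0003,0,0,0,0],[0.0056,0,0.0003,0,0,0,0],[0.0056,0,0.0003,0,0,0,0],[0.0064,0,0.0016,0,0,0,0],[0.0064,0,0.0016,0,0,0,0],[0.0064,0,0.0016,0,0,0,0],[0.0064,0,0.0016,0,0,0,0],[0.0064,0,0.0016,0,0,0,0],[0.0064,0,0.0016,0,0,0,0]]]'; python3 -c "
from plan import *
plan(lidtip(1.2),Rj);plan(lidtip(1.0))"
```

```text
t: 23.3
tcp_pos: [0.5555, 0.2139, 0.2365]
tool_rot: [0.08, 0.997, 0.0, -0.002]
force: [3.1, 0.1, -1.3]
finger_gap: 0.001
gripper_force: 1.3
shift total (units) [-0.0006 -0.0002 -0.0007] mm 0.8 rows>= 1.0
turn total (units) [ 0.005 -0.027 -0.003] deg [ 0.  -0.2 -0. ]
t 23.3 pos [0.5555 0.2139 0.2365] F [ 3.1  0.1 -1.3] gap 0.001 grip 1.3
shift total (units) [ 0.035  -0.0002  0.0162] mm 30.9 rows>= 1.0
t 23.3 pos [0.5555 0.2139 0.2365] F [ 3.1  0.1 -1.3] gap 0.001 grip 1.3
```

```bash
python3 -m pendant '[[[0.005,0,0.0023,0,0,0,0],[0.005,0,0.0023,0,0,0,0],[0.005,0,0.0023,0,0,0,0],[0.005,0,0.0023,0,0,0,0],[0.005,0,0.0023,0,0,0,0],[0.005,0,0.0023,0,0,0,0],[0.005,0,0.0024,0,0,0,0],[0.0045,0,0.0034,0,0,0,0],[0.0045,0,0.0034,0,0,0,0],[0.0045,0,0.0034,0,0,0,0],[0.0045,0,0.0034,0,0,0,0],[0.0045,0,0.0034,0,0,0,0],[0.0045,0,0.0034,0,0,0,0],[0.0045,0,0.0034,0,0,0,0]]]'; python3 -c "
from plan import *
plan(lidtip(.6),Rj);plan(lidtip(.4))"
```

```text
t: 24.7
tcp_pos: [0.5033, 0.2223, 0.2049]
tool_rot: [0.08, 0.997, 0.0, -0.001]
force: [1.6, -1.5, 2.2]
finger_gap: 0.002
gripper_force: 1.2
shift total (units) [ 0.0269 -0.0002  0.0295] mm 31.9 rows>= 1.0
turn total (units) [ 0.004 -0.022 -0.003] deg [ 0.  -0.1 -0. ]
t 24.7 pos [0.5033 0.2223 0.2049] F [ 1.6 -1.5  2.2] gap 0.002 grip 1.2
shift total (units) [ 0.0468 -0.0002  0.0635] mm 63.1 rows>= 2.0
t 24.7 pos [0.5033 0.2223 0.2049] F [ 1.6 -1.5  2.2] gap 0.002 grip 1.2
```

```bash
python3 -m pendant '[[[0.0038,0,0.0042,0,0,0,0],[0.0038,0,0.0042,0,0,0,0],[0.0038,0,0.0042,0,0,0,0],[0.0038,0,0.0042,0,0,0,0],[0.0038,0,0.0042,0,0,0,0],[0.0038,0,0.0042,0,0,0,0],[0.0038,0,0.0042,0,0,0,0],[0.0025,0,0.0042,0,0,0,0],[0.0025,0,0.0042,0,0,0,0],[0.0025,0,0.0042,0,0,0,0],[0.0025,0,0.0042,0,0,0,0],[0.0025,0,0.0042,0,0,0,0],[0.0025,0,0.0042,0,0,0,0],[0.0025,0,0.0042,0,0,0,0],[0.0025,0,0.0042,0,0,0,0]]]'; python3 -c "
from plan import *
plan(lidtip(.2),Rj);plan(lidtip(.08))"
```

```text
t: 26.2
tcp_pos: [0.4666, 0.2284, 0.1546]
tool_rot: [0.08, 0.997, 0.0, -0.001]
force: [0.7, -1.1, 2.3]
finger_gap: -0.0
gripper_force: 1.0
shift total (units) [ 0.0133 -0.0003  0.038 ] mm 32.2 rows>= 1.0
turn total (units) [ 0.006 -0.019 -0.002] deg [ 0.  -0.1 -0. ]
t 26.2 pos [0.4666 0.2284 0.1546] F [ 0.7 -1.1  2.3] gap -0.0 grip 1.0
shift total (units) [ 0.0173 -0.0003  0.0613] mm 51.0 rows>= 2.0
t 26.2 pos [0.4666 0.2284 0.1546] F [ 0.7 -1.1  2.3] gap -0.0 grip 1.0
```

```bash
python3 -m pendant '[[[0.0018,0,0.0042,0,0,0,0],[0.0018,0,0.0042,0,0,0,0],[0.0018,0,0.0042,0,0,0,0],[0.0018,0,0.0042,0,0,0,0],[0.0018,0,0.0042,0,0,0,0],[0.0018,0,0.0042,0,0,0,0],[0.0018,0,0.0042,0,0,0,0],[0.0018,0,0.0042,0,0,0,0],[0.0018,0,0.0042,0,0,0,0],[0.001,0,0.003,0,0,0,0],[0.001,0,0.003,0,0,0,0],[0.001,0,0.003,0,0,0,0],[0.001,0,0.003,0,0,0,0],[0.001,0,0.003,0,0,0,0],[0.001,0,0.003,0,0,0,0],[0,0,0,0,0,0,0]]]'; python3 -c "
from plan import *
plan(lidtip(.05),Rj);plan(lidtip(.0))"
```

```text
t: 27.8
tcp_pos: [0.4481, 0.2312, 0.1099]
tool_rot: [0.08, 0.997, 0.0, -0.002]
force: [0.1, 0.2, 0.1]
finger_gap: 0.004
gripper_force: 0.2
shift total (units) [-0.0055 -0.0001  0.0112] mm 10.0 rows>= 1.0
turn total (units) [ 0.001 -0.039 -0.004] deg [ 0.  -0.3 -0. ]
t 27.8 pos [0.4481 0.2312 0.1099] F [0.1 0.2 0.1] gap 0.004 grip 0.2
shift total (units) [-0.005  -0.0001  0.0211] mm 17.4 rows>= 1.0
t 27.8 pos [0.4481 0.2312 0.1099] F [0.1 0.2 0.1] gap 0.004 grip 0.2
```

```bash
python3 -m pendant '[[[0,0,0.002,0,0,0,0],[0,0,0.002,0,0,0,0],[0,0,0.002,0,0,0,0],[0,0,0.002,0,0,0,0]]]' | sed -n '2p;4p'; python3 -m pendant '[[[0,0,0.0015,0,0,0,0],[0,0,0.0015,0,0,0,0]]]' | sed -n '2p;4p'
```

```text
tcp_pos: [0.4478, 0.2312, 0.1036]
force: [-1.2, -0.4, 2.3]
tcp_pos: [0.4482, 0.2312, 0.1013]
force: [-2.1, 0.8, 2.9]
```

```bash
python3 -m pendant '[[[0,0,0.0012,0,0,0,0],[0,0,0.0012,0,0,0,0],[0,0,0.0012,0,0,0,0]]]' | sed -n '2p;4p'; python3 -m pendant '[[[0,0,0.0012,0,0,0,0],[0,0,0.0012,0,0,0,0]]]' | sed -n '2p;4p'; python3 -m pendant '[[[0,0,0.0012,0,0,0,0],[0,0,0.0008,0,0,0,0]]]' | sed -n '2p;4p'
```

```text
tcp_pos: [0.4486, 0.2312, 0.0986]
force: [-2.4, -0.6, 2.3]
tcp_pos: [0.4487, 0.2313, 0.0966]
force: [-2.7, -0.4, 3.2]
tcp_pos: [0.4486, 0.2313, 0.095]
force: [-2.0, 0.3, 2.4]
```

```bash
python3 -m pendant '[[[0,0,0.0008,0,0,0,0],[0,0,0.0008,0,0,0,0]]]' | sed -n '2p;4p'; python3 -m pendant '[[[0,0,0.0008,0,0,0,0],[0,0,0.0004,0,0,0,0]]]' | sed -n '2p;4p'; python3 -m pendant '[[[0,0,0.0004,0,0,0,0],[0,0,0.0004,0,0,0,0]]]' | sed -n '2p;4p'
```

```text
tcp_pos: [0.4488, 0.2313, 0.0938]
force: [-2.2, -0.7, 3.0]
tcp_pos: [0.4487, 0.2313, 0.093]
force: [-2.5, -0.9, 6.6]
tcp_pos: [0.4487, 0.2313, 0.0929]
force: [-4.3, -1.1, 11.6]
```

```bash
python3 -m pendant '[[[0,0,0.0004,0,0,0,0],[0,0,0.0003,0,0,0,0],[0,0,0,0,0,0,0]]]' | sed -n '2p;4p'
```

```text
tcp_pos: [0.4487, 0.2313, 0.0929]
force: [-5.4, -0.9, 12.5]
```

The height no longer changes while the force rises, so the lid is at its stop. Retreating upward slowly and checking.

```bash
python3 -m pendant '[[[0,0,-0.001,0,0,0,0],[0,0,-0.002,0,0,0,0],[0,0,-0.005,0,0,0,0],[0,0,-0.015,0,0,0,0],[0,0,-0.03,0,0,0,0],[0,0,-0.05,0,0,0,0],[0,0,-0.05,0,0,0,0],[0,0,-0.05,0,0,0,0],[0,0,-0.04,0,0,0,0],[0,-0.05,0,0,0,0,0],[0,-0.05,0,0,0,0,0],[0,-0.05,0,0,0,0,0],[0,-0.05,0,0,0,0,0],[0,-0.05,0,0,0,0,0],[0,-0.05,0,0,0,0,0],[0,0,0,0,0,0,0],[0,0,0,0,0,0,0]]]'; python3 - <<'E'
from plan import *
a=snap('top');b=snap('side')
c1=cv2.resize(b['pixels'][100:280,150:390,::-1],(800,600),interpolation=cv2.INTER_CUBIC)
cv2.imwrite('pics/final.png',c1)
J=np.array([.526,.2185]);al=np.radians(-9.2)
for n,s in(('top',a),('side',b)):
    P=cloud(s).reshape(-1,3);X=P[:,:2]-J;x=X[:,0]*np.cos(al)+X[:,1]*np.sin(al)-.072;y=-X[:,0]*np.sin(al)+X[:,1]*np.cos(al);z=P[:,2]
    m=(x<-.142)&(x>-.17)&(abs(y)<.03)&(z>.05)&(z<.15);print(n,'tab top z',np.median(z[m]) if m.sum() else None,m.sum())
    m=(x<-.02)&(x>-.14)&(abs(y)>.040)&(abs(y)<.049)&(z>.06)&(z<.15)
    if m.sum()>10: k=np.polyfit(x[m],z[m],1);print(' frame slope',k,m.sum())
E
```

```text
t: 31.7
tcp_pos: [0.411, -0.0065, 0.2865]
tool_rot: [0.082, 0.997, 0.001, -0.001]
force: [0.3, 0.5, -0.0]
finger_gap: -0.003
gripper_force: 0.0
top tab top z 0.07870155975613863 246
 frame slope [0.00166933 0.07800074] 311
side tab top z 0.0783193954554573 121
 frame slope [-0.00587899  0.07579601] 150
```

View pics/final.png

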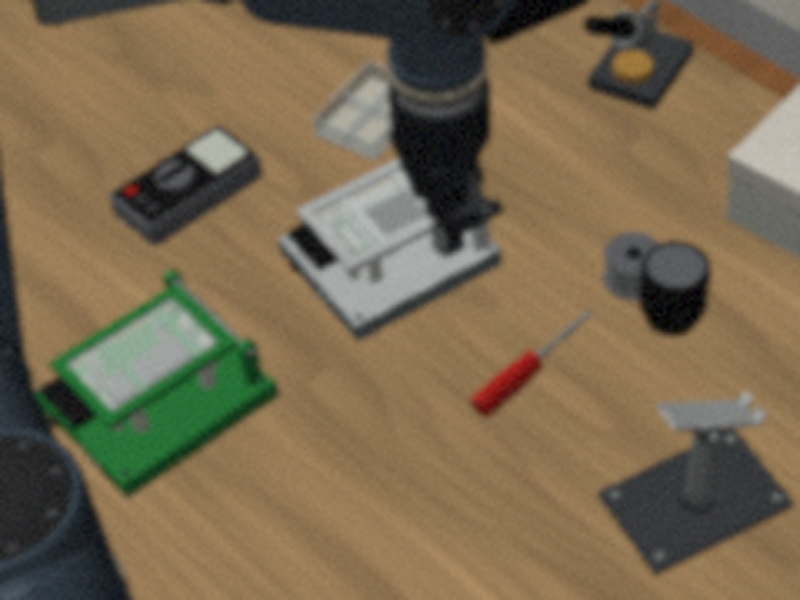

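The lid of the grey jig (380,220) is level: tab top at 79 mm, frame slope about 0. The module is under it, and the bystanders (screwdriver, reel, lens, multimeter, tray) look undisturbed. The robot is touching nothing.

```bash
python3 -c "
from station import job
print(job.sign_off())"
```

```text
the job is handed in; nothing more can be done
None
```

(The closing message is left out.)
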